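# Level the rocking radio riser with a wedge

### The arm

A 7-joint arm with a two-finger parallel gripper is mounted at the origin on the work surface. World frame = base frame: x ahead of the robot, y to its left, z up, the work surface at z = 0. Lengths are in mm, angles in rad, forces in N, time in s.
With the tool pointing down it reaches from about 425 to 800 mm from the base axis. Payload 8.3 kg.
Tool frame: the origin (TCP) lies on the mounting face of the last link; the fingertips stand 173 mm ahead of it and the grasp point (between the pads) lies 155 mm ahead of it; z points along the fingers, y is the line along which they close (so a half turn about z gives the same grasp; the last joint's range is limited). The gripper opens to 85 mm and grips with 20 to 120 N. Pads are 22 mm wide; open, the fingers measure 114 mm over their backs; the gripper's body (76 mm by 85 mm) begins 54 mm behind the grasp point. The pads swing forward as they close: fully open they stand 13 mm farther back than shut.
Start: joints at [-1.206, 0.383, 0.016, 1.37, -0.006, 1.388, -0.046], TCP at [259.255, 568.685, 404.679] pointing down, gripper open.
Joint ranges: [-2.95, 2.95], [-0.25, 2.06], [-1.52, 1.56], [0.18, 2.33], [-1.44, 4.58], [0.02, 2.06], [-3.01, 3.01]. Speed limits (rad/s): [2.39, 2.39, 3.01, 3.01, 3.14, 3.14, 3.14].

### API

Orientations are given as a unit quaternion [x, y, z, w].
In Python, from workcell import r gives the robot as it stands.
- The arm moves only by the shell command python3 -m handwheel 'ROWS' [OPENING] [FORCE]. ROWS is JSON, a list of rows, each a list of 2 entries, a list of its own where there are three numbers: the shift along the tool's x, y, z in m, then the turn, a rotation vector about the tool's x, y, z in degrees. A call has 1 to 12 rows; each row is the pose to reach, as a shift and turn from the pose commanded when the call began, along the tool's axes at that moment; what a row does not reach only later rows make up. A row lasts 1/8 s, in which the tool goes at most 62.5 mm and 10.7 degrees, less where a joint would pass 70% of its speed; a pose out of reach is approached as far as the arm can. A call with a gripper value outside its range is refused whole. OPENING is the closure in counts, from 0 (fully open) to 255 (shut), set as the call begins (- or left out, the last holds). The fingers move at their own pace and stop on an object; FORCE is the grip in N (left out, the last holds). Time passes only in rows, so rows that repeat a pose let the fingers close. It gives the time, the measured TCP pose, the force, the opening and the grip force at its end, in the units of the state.
- r.state(): the state, without advancing time (a new reading comes with each control period).
- r.read_camera(name): name is "scene" or "top" or "wrist"; returns a dict with "img" (384x512x3 uint8, blue, green, red), "K" (3x3 intrinsics, pixels), "position" and "rotation" of the camera in the world; the wrist camera has in their place "T_tool_cam" (4x4, takes a point from camera to tool coordinates, whose origin is the TCP and whose axes are the flange's). Camera axes: x right, y down, z forward; pixel columns grow to the right and rows downward; lengths in mm; the calibration is good to about 2 mm. The wrist camera is an equidistant fisheye: a pixel r from the principal point sees the ray r / f radians off the axis. A picture is of the moment at which its call begins: read the wrist's pose just before it. There is no depth.
- r.sign_off(): hands the job in; it is judged then, once.
Trained networks look in the newest picture that a camera, given by its name, has taken for a name from the list of things; names that differ only in an ending like _2 or _b are one class to them, and where a whole thing is asked for, a point or a joint stands for the part that bears it (a point fixed in the world has none). Each returns a list of dicts, best first, with "confidence" (0 to 1); they miss things now and then, are a little off and sometimes report something else, mostly with a low value. They report only what shows in the picture. A call takes as long as a camera call. They do not tell look-alikes from the thing itself.
- r.trace(camera, query): "mask" (384x512 bool, what is visible of it) and "rect" ([left, top, width, height] in pixels, round what is visible of it).
The state is a dict: "time": time; "qpos": joint angles; "qd": joint speeds; "tau": joint torques, N m; "tool_pos": TCP position; "tool_rot": TCP orientation; "wrist_force": force on the tool from outside, world axes, zero at the start; "wrist_torque": the same for the moment, N m; "finger_gap": opening from 0.0 (shut) to 1.0 (fully open); "finger_force": force on a finger pad.
Only numpy, scipy, OpenCV 4.12 (cv2) and the standard library are available. Lean on these libraries where they do the work, as an engineer would, in place of code of your own. Each camera call takes 0.05 s, during which the arm holds its last target. There are 200 camera calls.

### The job

One leg of the plywood riser that carries the radio is short, so that corner is down. Take the loose hardwood wedge, slide its thin end under the short leg's foot and push it in gently, without forcing it, until both bubbles of the two-way spirit level on the riser stand centred between their lines, then let go and leave the wedge in place. Do not handle the riser or shove it along the desk, do not shift the level, and leave the other things on the desk alone.

Things in the scene. Friction and masses are not known exactly. Their poses are not given: they have to be found in the camera images.
- stand: riser, 2.4 kg, loose: plywood board 260 (x) x 400 (y) x 16, top 96 above the desk, on four 28 mm square legs at x +-112, y +-182; radio bolted on its +y half, top 156. Origin: desk level under the board's middle, z up. It leans on the short leg (x -112, y +182) and its two neighbours; the fourth foot hangs. The load on the wedge grows from 4 N to about 10 N at level; then it tips past
- short_foot (a point): lowest point of the short leg's foot, on the desk at the start. Every leg ends in a soft grey rubber half-ball foot, radius 14, showing 9 mm below the timber, that gives about 1 mm per 4 N. This leg is 3 to 7 mm shorter than the others (not known exactly; because the feet give, the wedge must lift more than that). The board's edge is 18 mm beyond this leg's centre in the riser's +y
- wedge: plain hardwood wedge, 50 g, 150 long, 32 wide, tapering evenly from 22 thick (butt, x = -75 mm) to 2 mm (thin edge, x = +75 mm), lying flat. Origin: middle of its underside; x to the thin end, z up. It goes in from the riser's +y side, pushed along the riser's -y; its thin edge meets the dome about 7 mm before the foot's lowest point. It stays where it is left
- level: two-way spirit level, 0.3 kg, loose on the board's bare half: square metal block 90 x 90 x 10 with two green tube vials 56 mm long on top (21 high in all). Origin: middle of its underside. Vial a lies along the block's x, centred at x 10, y 30 mm; vial b along its y, centred at x -30, y -10 mm
- bubble_a (a joint): offset (m) of vial a's pale 13 mm bubble from the middle of the vial, along the level's +x. The bubble runs to the high side, 0.7 mm per milliradian of tilt, and settles in about 0.7 s. 0 = centred; centred means clear of both black lines (15.4 mm apart inside). The two offsets start at 8 to 20 mm together, shrink in step as the corner rises, and pass 0 together at level
- bubble_b (a joint): the same for vial b, along the level's +y
- desk_mic: grey desk microphone on a sloping base 110 x 130 mm, about 155 mm high; origin under the base; leave alone
- handheld: black handheld radio lying on its back, 105 x 56 x 32 mm with a stub aerial towards +x; origin under the case; leave alone
- tape_roll: roll of black tape lying flat, 86 mm across, 19 mm high; origin under its centre; leave alone
- screwdriver: screwdriver 190 mm long lying along its x; leave alone
- packer: plain rectangular wood block 60 x 32 x 18 mm, not tapered; origin under its centre; not needed, leave alone
- multimeter: yellow multimeter 150 x 75 x 36 mm lying flat; origin under its centre; leave alone
- mug: white mug 80 mm across, 92 mm high; origin under its centre; leave alone
- pen_pot: steel pot of pens 72 mm across, 160 mm high with its pens; origin under its centre; leave alone
Mind the look-alikes: they are no part of the job. Of the things that look like the wedge, take the one that is farthest to the robot's right at the start.

How it is judged (in metres and radians):
On the way:
1. the thin end of the wedge is under the short foot, bearing it (x of short_foot in the frame of wedge between -0.03 and 0.074 m and y of short_foot in the frame of wedge between -0.014 and 0.014 m and contact force between wedge and stand above 0.5 N), for 0.1 s.
At the end, for the whole second after the job is handed in: Both bubbles are within 1.2 mm of the middle of their vials; the short foot bears on the wedge, within 14 mm of its centre line; the wedge lies flat on the desk, released, at rest; the riser is within 12 mm and the level within 20 mm of where it started (all of step 1 and value of joint bubble_a between -0.0012 and 0.0012 m and value of joint bubble_b between -0.0012 and 0.0012 m and angle between wedge's own z axis and vertical below 0.03 rad and height (world z) of wedge below 0.004 m and distance of stand from where it was at the start of the episode below 0.012 m and distance of level from where it was at the start of the episode below 0.02 m and linear speed of each of stand, wedge below 0.01 m/s); the robot touches nothing.
It fails at once if the wedge is forced: more than 15 N between the wedge and the riser (contact force between wedge and stand above 15 N).
It fails at once if the robot handles the riser (more than 3 N) (contact force between any of the fingers, the arm and stand above 3 N).
It fails at once if the riser is shoved along the desk by more than 20 mm (distance of stand from where it was at the start of the episode above 0.02 m).
It fails at once if another thing on the desk is moved by more than 30 mm (distance of any of desk_mic, handheld, tape_roll, screwdriver, packer, multimeter, mug, pen_pot from where it was at the start of the episode above 0.03 m).
It also fails if it takes over 64 s, if anything falls off the work surface, if the arm or the gripper's body presses on something with over 40 N, if the wrist force passes 120 N, or if a joint passes its speed limit or range.

## Working session

There is one attempt and no reset: what is moved stays moved. The work goes in short steps, Python scripts to look and compute and a shell command to move; the robot and the scene stay as the last step left them, time stands still between calls to the robot, and variables do not carry over. Pictures are saved under pics/ and viewed, at most 10 in all, crops included, and the job is handed in when it is done.

```bash
mkdir -p pics; cat > h.py <<'E'
import numpy as np, cv2
from scipy.spatial.transform import Rotation as R
from workcell import r
def rot(c):
    a=np.array(c["rotation"],float)
    return a if a.shape==(3,3) else R.from_quat(a).as_matrix()
def px2w(c,uv,z):
    d=rot(c)@(np.linalg.inv(c["K"])@np.array([uv[0],uv[1],1.]))
    p=np.array(c["position"],float); return p+d*(z-p[2])/d[2]
def w2px(c,P):
    q=np.array(c["K"])@(rot(c).T@(np.array(P,float)-np.array(c["position"],float))); return q[:2]/q[2]
E
ls; python3 - <<'E'
from h import *
s=r.state(); print(s)
a=r.read_camera("top"); b=r.read_camera("scene")
for n,c in (("top",a),("scene",b)):
    print(n,np.array(c["K"]).round(1).tolist(),c["position"],rot(c).round(3).tolist())
    for q in ("wedge","stand","level"):
        for d in r.trace(n,q)[:5]: print(n,q,round(d["confidence"],2),d["rect"])
im=np.hstack([a["img"],b["img"]]); cv2.imwrite("pics/a.png",cv2.resize(a["img"],(800,600),interpolation=cv2.INTER_CUBIC)); cv2.imwrite("pics/b.png",cv2.resize(b["img"],(800,600),interpolation=cv2.INTER_CUBIC))
E
```

```text
h.py
pics
{'time': 0.0, 'qpos': array([-1.20591112,  0.38423198,  0.01636846,  1.37115594, -0.00629316,
        1.3881957 , -0.04650922]), 'qd': array([ 0.00295204,  0.0009029 , -0.00158819, -0.00145289, -0.0012268 ,
       -0.00017647, -0.00051707]), 'tau': array([ 8.25978823e-04, -6.27585268e+01,  8.44884217e-01, -3.71834958e+01,
        1.66131137e-02,  1.41934905e-02, -3.73350963e-05]), 'tool_pos': array([259.17732018, 568.54706003, 403.68153807]), 'tool_rot': array([ 2.12235549e-01,  9.77218056e-01, -9.52656958e-04, -1.86727271e-04]), 'wrist_force': array([-0.18636135,  0.29822426, -0.00185695]), 'wrist_torque': array([ 0.009534  ,  0.00117115, -0.03213087]), 'finger_force': 0.0, 'finger_gap': 1.0004003790304377}
top [[365.1, 0.0, 259.5], [0.0, 365.1, 192.1], [0.0, 0.0, 1.0]] [ 263.404639    100.02665524 1480.13120705] [[0.029, -0.982, 0.187], [-1.0, -0.03, -0.002], [0.008, -0.187, -0.982]]
top wedge 0.69 [203.4, 171.7, 23.2, 31.3]
top wedge 0.54 [86.6, 198.1, 23.3, 35.5]
top stand 0.75 [227.6, 142.0, 5.6, 15.2]
top stand 0.57 [257.8, 136.2, 115.9, 79.8]
top level 0.71 [327.3, 162.9, 29.3, 28.5]
top level 0.24 [381.5, 226.3, 25.4, 28.8]
scene [[473.2, 0.0, 257.0], [0.0, 473.2, 192.5], [0.0, 0.0, 1.0]] [1395.57971457  791.32759578 1779.54631973] [[-0.648, 0.633, -0.425], [0.762, 0.547, -0.347], [0.013, -0.548, -0.836]]
scene wedge 0.79 [281.5, 217.9, 9.5, 26.8]
scene wedge 0.68 [395.9, 257.8, 9.0, 35.3]
scene stand 0.81 [159.1, 141.0, 105.9, 90.1]
scene level 0.63 [184.1, 150.9, 24.2, 23.7]
scene level 0.24 [341.6, 235.6, 23.9, 13.2]
```

View pics/a.png

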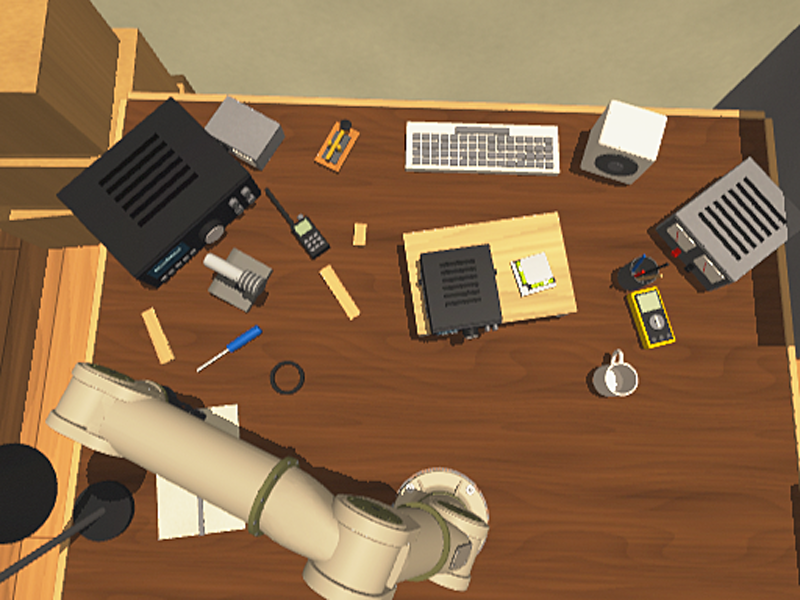

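View pics/b.png

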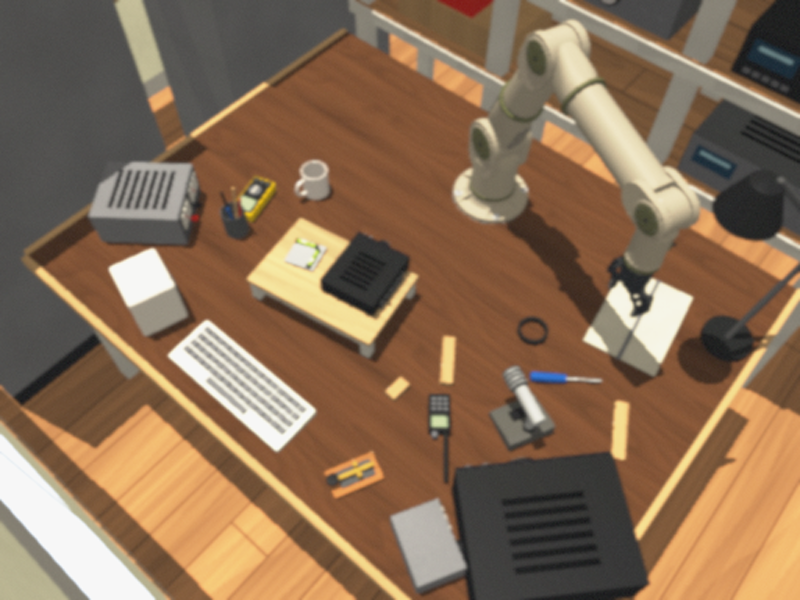

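Top view: there are two wedge-like strips, A at (340,291) and B at (157,335) in the 800-px picture. The plain packer is at (360,234). The robot's right is image right, so A is the wedge. The riser is at (490,275) with its radio half to the left (+y). The short leg is therefore the near-left corner, about (417,335).

```bash
python3 - <<'E'
from h import *
a=r.read_camera("top")
cv2.imwrite("pics/c.png",cv2.resize(a["img"][130:240,80:260],(792,484),interpolation=cv2.INTER_CUBIC))
for d in r.trace("top","wedge")[:3]:
    m=d["mask"].astype(np.uint8); q=cv2.findNonZero(m); b=cv2.boxPoints(cv2.minAreaRect(q))
    print(d["confidence"],[px2w(a,p,8)[:2].round(1).tolist() for p in b], px2w(a,q.reshape(-1,2).mean(0),10).round(1))
# stand board corners by wood colour
for d in r.trace("top","stand")[:3]:
    m=d["mask"].astype(np.uint8); 
    if m.sum()<2000: continue
    m=cv2.morphologyEx(m,cv2.MORPH_OPEN,np.ones((5,5)))
    q=cv2.findNonZero(m)
    W=np.array([px2w(a,p,96)[:2] for p in q.reshape(-1,2)],np.float32)
    print(d["confidence"],cv2.minAreaRect(W),cv2.boxPoints(cv2.minAreaRect(W)).round())
# rough: corner pixels from the picture
s=512/800
for p in ((403,233),(557,212),(578,313),(415,338)): print(p,px2w(a,np.array(p)*s,96).round(1))
for d in r.trace("top","level")[:1]:
    m=d["mask"].astype(np.uint8);q=cv2.findNonZero(m)
    W=np.array([px2w(a,p,108)[:2] for p in q.reshape(-1,2)],np.float32);print("level",cv2.minAreaRect(W))
E
```

```text
0.78 [[487.7, 783.7], [500.9, 752.2], [371.8, 691.0], [359.1, 722.1]] [428.8 735.9  10. ]
0.63 [[612.5, 329.9], [632.3, 303.3], [507.8, 214.2], [488.5, 240.6]] [559.8 272.1  10. ]
0.71 ((591.4900512695312, -108.37747192382812), (287.8466491699219, 404.0101318359375), 9.970418930053711) [[ 415.   66.]
 [ 485. -332.]
 [ 768. -282.]
 [ 698.  115.]]
(403, 233) [699.6 108.6  96. ]
(557, 212) [ 767.7 -282.3   96. ]
(578, 313) [ 507.9 -328.8   96. ]
(415, 338) [433.9  71.4  96. ]
level ((599.7052612304688, -214.83509826660156), (90.17583465576172, 91.09385681152344), 20.4955997467041)
```

View pics/c.png

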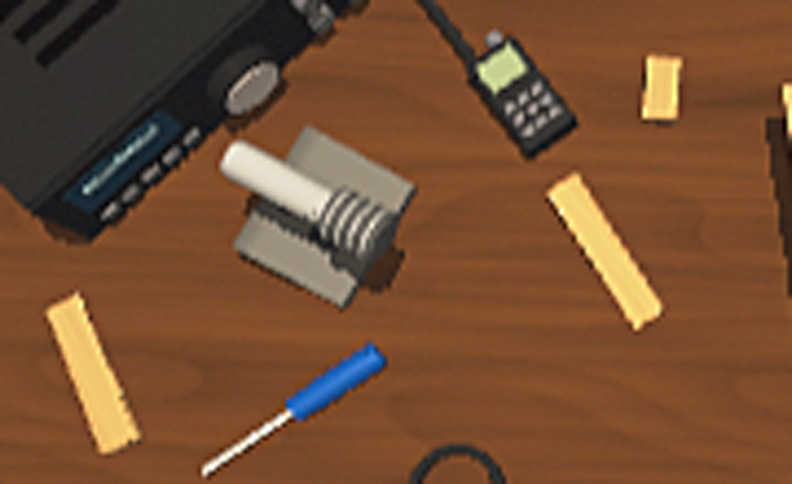

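The crop confirms that A, the strip right of the microphone, is the right-most of the two wedge-like strips. The packer at upper right is short and plain. Next I move above A to see which end is thin.

```bash
python3 -m handwheel '[[[-0.4,-0.145,0],[0,0,0]],[[-0.4,-0.145,0],[0,0,0]],[[-0.4,-0.145,0],[0,0,0]],[[-0.4,-0.145,0],[0,0,0]],[[-0.4,-0.145,0],[0,0,0]],[[-0.4,-0.145,0],[0,0,0]],[[-0.4,-0.145,0],[0,0,0]],[[-0.4,-0.145,0],[0,0,0]],[[-0.4,-0.145,0.1],[0,0,0]],[[-0.4,-0.145,0.1],[0,0,0]]]'
cat >> h.py <<'E'
def tool():
    s=r.state(); return np.array(s["tool_pos"]),R.from_quat(s["tool_rot"]).as_matrix()
def wpx(P,c,T):   # world -> wrist pixel
    Tc=np.array(c["T_tool_cam"]); p,M=T
    q=Tc[:3,:3].T@(M.T@(np.array(P,float)-p)-Tc[:3,3]); th=np.arctan2(np.hypot(q[0],q[1]),q[2]); K=np.array(c["K"])
    return K[:2,2]+K[0,0]*th*q[:2]/np.hypot(q[0],q[1])
def wray(uv,c,T,z):
    Tc=np.array(c["T_tool_cam"]); p,M=T; K=np.array(c["K"]); d=np.array(uv,float)-K[:2,2]; n=np.hypot(*d)+1e-9; th=n/K[0,0]
    d=M@(Tc[:3,:3]@np.r_[d/n*np.sin(th),np.cos(th)]); o=p+M@Tc[:3,3]; return o+d*(z-o[2])/d[2]
def rectify(c,T,ctr,z,size,n,yaw=0):  # ortho view of plane z: up=+x rotated by yaw, left=+y
    g=(np.arange(n)-n/2+.5)*size/n; cs,sn=np.cos(yaw),np.sin(yaw); m=np.zeros((n,n,2),np.float32)
    for i in range(n):
        for j in range(n):
            X,Y=-g[i],-g[j]; m[i,j]=wpx([ctr[0]+cs*X-sn*Y,ctr[1]+sn*X+cs*Y,z],c,T)
    return cv2.remap(c["img"],m[...,0],m[...,1],cv2.INTER_CUBIC)
E
python3 - <<'E'
from h import *
T=tool(); c=r.read_camera("wrist"); print(T, np.array(c["T_tool_cam"]).round(3).tolist(), np.array(c["K"])[0,0],r.state()["qpos"].round(3))
for d in r.trace("wrist","wedge")[:3]:
    m=d["mask"].astype(np.uint8); q=cv2.findNonZero(m).reshape(-1,2)
    W=np.array([wray(p,c,T,6)[:2] for p in q],np.float32); print(d["confidence"],d["rect"],len(q),cv2.minAreaRect(W),cv2.boxPoints(cv2.minAreaRect(W)).round(1).tolist())
cv2.imwrite("pics/d.png",np.hstack([cv2.resize(c["img"],(480,360)),]))
v=rectify(c,T,(560,272),0,240,300); cv2.imwrite("pics/d.png",np.hstack([cv2.resize(c["img"],(480,360)),cv2.resize(v,(320,320))[:320].copy() if 0 else np.pad(cv2.resize(v,(320,320)),((0,40),(0,0),(0,0)))]))
E
```

```text
time: 1.85
tool_pos: [561.8, 271.6, 302.1]
tool_rot: [0.212, 0.977, -0.0, -0.001]
wrist_force: [0.0, -0.2, 0.7]
finger_gap: 0.993
finger_force: 0.0
(array([561.81341941, 271.5650856 , 302.11453629]), array([[-9.10378828e-01,  4.13768965e-01, -2.37330181e-03],
       [ 4.13770839e-01,  9.10381007e-01, -3.38653060e-04],
       [ 2.02048477e-03, -1.29030566e-03, -9.99997126e-01]])) [[0.0, -0.953, -0.301, 76.041], [1.0, 0.0, 0.0, -0.16], [-0.0, -0.301, 0.953, 29.974], [0.0, 0.0, 0.0, 1.0]] 297.3186396354542 [-0.652  0.454  0.204  1.527 -0.097  1.18   0.714]
0.75 [182.4, 125.8, 152.1, 113.0] 5892 ((564.7999267578125, 273.55084228515625), (158.83621215820312, 38.019493103027344), 33.09280776977539) [[487.8999938964844, 246.10000610351562], [508.6000061035156, 214.3000030517578], [641.7000122070312, 301.0], [621.0, 332.79998779296875]]
```

View pics/d.png

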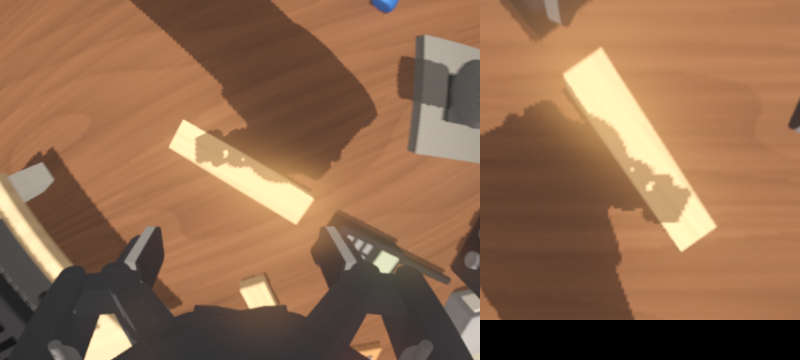

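The wrist view shows the wedge alone. In the rectified view its upper-left end (583,60) looks wider (47 vs 43 px), so that is probably the butt. I'll check by fitting the model to the mask both ways.

```bash
cat >> h.py <<'E'
V=np.array([[x,y,z] for y in (-16,16) for x,z in ((-75,0),(-75,22),(75,0),(75,2))],float)
def fitwedge(m,c,T,guess):
    from scipy.optimize import minimize
    m=m.astype(np.uint8)
    def cost(p):
        cs,sn=np.cos(p[2]),np.sin(p[2]); q=np.array([wpx([p[0]+cs*v[0]-sn*v[1],p[1]+sn*v[0]+cs*v[1],v[2]],c,T) for v in V],np.float32)
        k=np.zeros((1536,2048),np.uint8); cv2.fillConvexPoly(k,cv2.convexHull((q*4+1.5).round().astype(np.int32)),1)
        k=cv2.resize(k.astype(np.float32),(512,384),interpolation=cv2.INTER_AREA); return 1-np.minimum(k,m).sum()/np.maximum(k,m).sum()
    g=np.array(guess,float)
    o=minimize(cost,g,method="Nelder-Mead",options=dict(initial_simplex=np.vstack([g,g+[8,0,0],g+[0,8,0],g+[0,0,.08]]),xatol=.05,fatol=1e-4,maxiter=150))
    return o.x,o.fun
E
python3 - <<'E'
from h import *
T=tool(); c=r.read_camera("wrist"); d=r.trace("wrist","wedge")[0]
for y in (0.6,0.6-np.pi): 
    x,f=fitwedge(d["mask"],c,T,(562,272,y)); print(x.round(2),np.degrees(x[2]).round(1),round(f,4))
E
```

```text
[564.39 273.52   0.58] 33.3 0.1175
[561.77 271.21  -2.53] -144.8 0.027
```

The fit is decisive: the thin end is at yaw −144.8° and the centre is (561.8, 271.2). I'll grasp 50 mm towards the butt, with tool −x pointing to the thin end.

```bash
python3 -m handwheel '[[[-0.025,0.043,0],[0,0,10]],[[-0.025,0.043,0],[0,0,20]],[[-0.025,0.043,0],[0,0,30]],[[-0.025,0.043,0],[0,0,40]],[[-0.025,0.043,0],[0,0,50]],[[-0.025,0.043,0],[0,0,60]],[[-0.025,0.043,0],[0,0,70]],[[-0.025,0.043,0],[0,0,80]],[[-0.025,0.043,0],[0,0,90]],[[-0.025,0.043,0],[0,0,100]],[[-0.025,0.043,0],[0,0,110]],[[-0.025,0.043,0],[0,0,120]]]'
python3 -m handwheel '[[[0,0,0.05],[0,0,0.4]],[[0,0,0.08],[0,0,0.4]],[[0,0,0.08],[0,0,0.4]],[[0,0,0.08],[0,0,0.4]]]'
python3 - <<'E'
from h import *
T=tool(); c=r.read_camera("wrist"); ds=r.trace("wrist","wedge"); print(T[0].round(1),np.degrees(np.arctan2(T[1][1,0],T[1][0,0])).round(2),T[1][:,2].round(4),r.state()["qpos"].round(2))
for d in ds[:2]:
    x,f=fitwedge(d["mask"],c,T,(562,272,-2.53)); print(d["confidence"],x.round(2),np.degrees(x[2]).round(1),round(f,4))
E
```

```text
time: 3.55
tool_pos: [604.0, 300.7, 308.0]
tool_rot: [0.953, 0.303, 0.002, -0.001]
wrist_force: [0.6, -1.0, 0.5]
finger_gap: 0.998
finger_force: 0.0
time: 4.05
tool_pos: [604.6, 300.3, 227.7]
tool_rot: [0.953, 0.302, 0.002, -0.001]
wrist_force: [-0.3, 0.5, 1.8]
finger_gap: 0.997
finger_force: 0.0
[604.6 300.3 227.7] 35.13 [ 0.0034  0.0022 -1.    ] [-0.9   0.68  0.6   1.45 -0.4   1.13 -1.19]
```

```bash
python3 -m handwheel '[[[0,0,0.03],[0,0,0]],[[0,0,0.045],[0,0,0]],[[0,0,0.05],[0,0,0]],[[0,0,0.05],[0,0,0]],[[0,0,0.05],[0,0,0]]]'; python3 -m handwheel '[[[0,0,0],[0,0,0]],[[0,0,0],[0,0,0]],[[0,0,0],[0,0,0]],[[0,0,0],[0,0,0]],[[0,0,0],[0,0,0]],[[0,0,0],[0,0,0]],[[0,0,0],[0,0,0]],[[0,0,0],[0,0,0]]]' 255 40
```

```text
time: 4.78
tool_pos: [604.1, 299.7, 175.7]
tool_rot: [0.953, 0.301, 0.001, -0.0]
wrist_force: [-0.4, -0.0, 0.1]
finger_gap: 1.003
finger_force: 0.0
time: 5.78
tool_pos: [603.8, 299.7, 175.0]
tool_rot: [0.953, 0.301, 0.0, -0.0]
wrist_force: [0.0, 0.0, 4.7]
finger_gap: 0.367
finger_force: 40.7
```

```bash
python3 -m handwheel '[[[0,0,-0.06],[0,0,0]],[[0,0,-0.12],[0,0,0]],[[0,0,-0.18],[0,0,0]],[[0,0,-0.2],[0,0,0]],[[0,0,-0.2],[0,0,0]]]'; python3 -m handwheel '[[[-0.42,0.418,0],[0,0,0]],[[-0.42,0.418,0],[0,0,0]],[[-0.42,0.418,0],[0,0,0]],[[-0.42,0.418,0],[0,0,0]],[[-0.42,0.418,0],[0,0,0]],[[-0.42,0.418,0],[0,0,0]],[[-0.42,0.418,0],[0,0,0]],[[-0.42,0.418,0],[0,0,0]],[[-0.42,0.418,0],[0,0,0]],[[-0.42,0.418,0],[0,0,0]],[[-0.42,0.418,0],[0,0,0]],[[-0.42,0.418,0],[0,0,0]]]'
python3 - <<'E'
from h import *
T=tool(); c=r.read_camera("wrist"); print(T[0].round(1),np.degrees(np.arctan2(T[1][1,0],T[1][0,0])).round(2),r.state()["qpos"].round(2))
d=r.trace("wrist","level")[0]; q=cv2.findNonZero(d["mask"].astype(np.uint8)).reshape(-1,2)
W=np.array([wray(p,c,T,106)[:2] for p in q],np.float32); m=cv2.minAreaRect(W); print(d["confidence"],d["rect"],m)
v=rectify(c,T,m[0],112,120,400,0.16); cv2.imwrite("pics/e.png",np.hstack([cv2.resize(v,(360,360)),np.pad(cv2.resize(c["img"],(440,330)),((0,30),(0,0),(0,0)))]))
E
```

```text
time: 6.4
tool_pos: [603.9, 299.4, 376.0]
tool_rot: [0.953, 0.301, 0.001, -0.0]
wrist_force: [0.2, 0.1, -1.5]
finger_gap: 0.366
finger_force: 40.1
time: 7.9
tool_pos: [500.6, -282.6, 373.0]
tool_rot: [0.953, 0.302, -0.001, -0.001]
wrist_force: [-0.7, 1.5, -1.1]
finger_gap: 0.362
finger_force: 40.1
[ 500.6 -282.6  373. ] 35.15 [-0.21  0.38  0.88  1.59 -0.3   1.31 -0.25]
0.78 [194.7, 0.0, 137.9, 111.3] ((604.265869140625, -217.52236938476562), (89.38971710205078, 89.42315673828125), 18.690595626831055)
```

View pics/e.png

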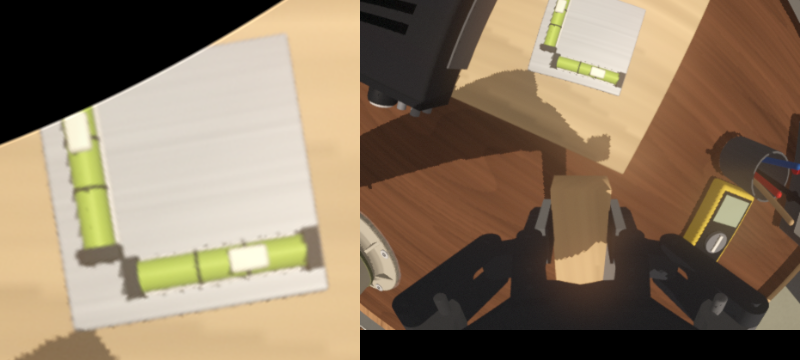

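The level's two bubbles read about a = +11 mm, at (78,132) in the left panel, and b = −8 mm, at (248,258). That calls for about 3.7 mm of corner lift plus about 1.5 mm of foot give, so roughly 24 mm of wedge past the foot's lowest point. The wedge is held square. Next I go to the pre-insertion side and look at the riser corner.

```bash
python3 -m handwheel '[[[0.229,-0.439,0],[0,0,-8]],[[0.229,-0.439,0],[0,0,-16]],[[0.229,-0.439,0],[0,0,-24]],[[0.229,-0.439,0],[0,0,-32]],[[0.229,-0.439,0],[0,0,-40]],[[0.229,-0.439,0],[0,0,-48]],[[0.229,-0.439,0],[0,0,-56]],[[0.229,-0.439,0],[0,0,-64.6]],[[0.229,-0.439,0],[0,0,-64.6]],[[0.229,-0.439,0],[0,0,-64.6]],[[0.229,-0.439,0],[0,0,-64.6]],[[0.229,-0.439,0],[0,0,-64.6]]]'
python3 - <<'E'
from h import *
T=tool(); c=r.read_camera("wrist"); print(T[0].round(1),np.degrees(np.arctan2(T[1][1,0],T[1][0,0])).round(2),T[1][:,2].round(4),r.state()["qpos"].round(2))
cv2.imwrite("pics/f.png",cv2.resize(c["img"],(800,600),interpolation=cv2.INTER_CUBIC))
y=np.radians(9.7); C=np.array([602,-108]); M=np.array([[np.cos(y),-np.sin(y)],[np.sin(y),np.cos(y)]])
for p in ((-130,200,94),(130,200,95),(-112,182,0),(112,182,0)): print(p,(wpx(np.r_[C+M@p[:2],p[2]],c,T)*800/512).round(1))
E
```

```text
time: 9.5
tool_pos: [435.5, 205.9, 374.8]
tool_rot: [0.646, 0.764, 0.0, -0.0]
wrist_force: [-0.3, 0.2, -0.3]
finger_gap: 0.364
finger_force: 40.2
[435.5 205.9 374.8] 99.57 [ 1.e-04  2.e-04 -1.e+00] [-0.93  0.09  0.46  1.81 -0.04  1.25 -0.3 ]
(-130, 200, 94) [372.1 482.6]
(130, 200, 95) [700.8 456.9]
(-112, 182, 0) [398.5 429.8]
(112, 182, 0) [631.5 418.2]
```

View pics/f.png

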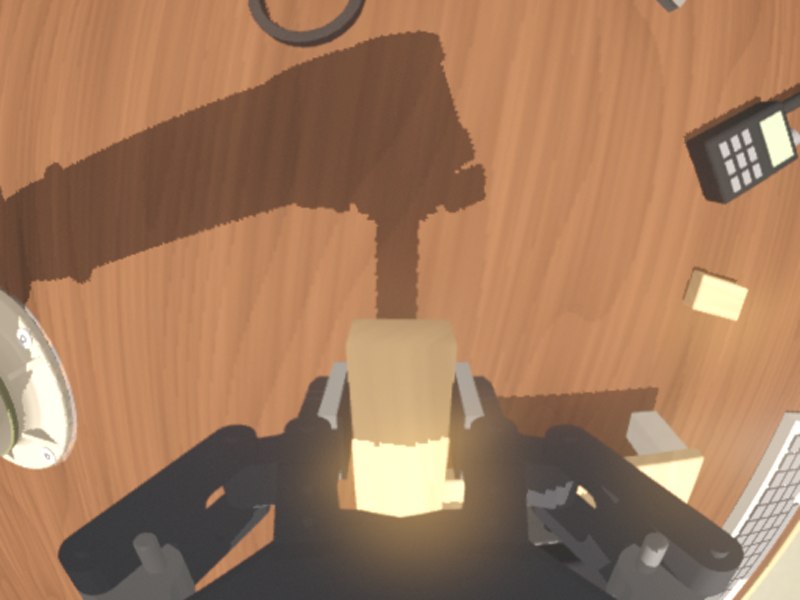

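The riser's far +y corner is at (700,455), against (700.8,456.9) predicted, so the riser pose holds to about 1 mm. The wedge hangs straight between the pads, so I lower it to the desk.

```bash
python3 -m handwheel '[[[0,0,0.06],[0,0,0]],[[0,0,0.12],[0,0,0]],[[0,0,0.17],[0,0,0]],[[0,0,0.19],[0,0,0]],[[0,0,0.196],[0,0,0]],[[0,0,0.198],[0,0,0]],[[0,0,0.199],[0,0,0]],[[0,0,0.199],[0,0,0]]]'; python3 -m handwheel '[[[0,0,0],[0,0,0]],[[0,0,0],[0,0,0]]]'
```

```text
time: 10.55
tool_pos: [435.6, 207.2, 176.5]
tool_rot: [0.645, 0.764, 0.001, 0.0]
wrist_force: [0.8, 0.5, -0.8]
finger_gap: 0.364
finger_force: 40.1
time: 10.8
tool_pos: [435.4, 207.0, 175.9]
tool_rot: [0.645, 0.764, 0.0, 0.0]
wrist_force: [-0.3, -0.3, -0.2]
finger_gap: 0.362
finger_force: 40.1
```

```bash
python3 -m handwheel '[[[-0.01,0,0.0007],[0,0,0]],[[-0.02,0,0.0007],[0,0,0]],[[-0.022,0,0.0007],[0,0,0]],[[-0.022,0,0.0007],[0,0,0]]]'; python3 -m handwheel '[[[-0.003,0,0],[0,0,0]],[[-0.006,0,0],[0,0,0]],[[-0.009,0,0],[0,0,0]],[[-0.012,0,0],[0,0,0]],[[-0.015,0,0],[0,0,0]],[[-0.015,0,0],[0,0,0]]]'
```

```text
time: 11.3
tool_pos: [439.1, 184.9, 175.0]
tool_rot: [0.645, 0.764, -0.0, -0.0]
wrist_force: [-0.1, 0.5, -0.5]
finger_gap: 0.368
finger_force: 40.1
time: 12.05
tool_pos: [441.5, 171.6, 175.3]
tool_rot: [0.644, 0.765, 0.001, -0.0]
wrist_force: [-0.5, 5.1, -0.0]
finger_gap: 0.365
finger_force: 40.1
```

```bash
python3 -m handwheel '[[[-0.002,0,0],[0,0,0]],[[-0.004,0,0],[0,0,0]],[[-0.006,0,0],[0,0,0]],[[-0.008,0,0],[0,0,0]],[[-0.01,0,0],[0,0,0]],[[-0.012,0,0],[0,0,0]],[[-0.012,0,0],[0,0,0]],[[-0.012,0,0],[0,0,0]]]'
python3 - <<'E'
from h import *
c=r.read_camera("top"); np.save("t2.npy",c["img"])
for d in r.trace("top","stand")[:3]: print(d["confidence"],d["rect"])
for d in r.trace("top","level")[:1]: print(d["confidence"],d["rect"])
E
```

```text
time: 13.05
tool_pos: [443.4, 159.9, 175.1]
tool_rot: [0.644, 0.765, 0.001, -0.0]
wrist_force: [-1.3, 5.7, -0.5]
finger_gap: 0.363
finger_force: 40.0
0.61 [261.2, 136.2, 105.8, 78.0]
0.92 [327.1, 163.1, 28.5, 25.4]
```

```bash
python3 -m handwheel '[[[-0.002,0,0],[0,0,0]],[[-0.004,0,0],[0,0,0]],[[-0.005,0,0],[0,0,0]],[[-0.005,0,0],[0,0,0]]]'; python3 -m handwheel '[[[0,0,0],[0,0,0]],[[0,0,0],[0,0,0]],[[0,0,0],[0,0,0]],[[0,0,0],[0,0,0]],[[0,0,-0.04],[0,0,0]],[[0,0,-0.1],[0,0,0]],[[0,0,-0.16],[0,0,0]],[[0,0,-0.175],[0,0,0]],[[0,0,-0.175],[0,0,0]]]' 0; python3 -m handwheel '[[[-0.439,0.096,0],[0,0,0]],[[-0.439,0.096,0],[0,0,0]],[[-0.439,0.096,0],[0,0,0]],[[-0.439,0.096,0],[0,0,0]],[[-0.439,0.096,0],[0,0,0]],[[-0.439,0.096,0],[0,0,0]],[[-0.439,0.096,0],[0,0,0]],[[-0.439,0.096,0],[0,0,0]],[[-0.439,0.096,0],[0,0,0]],[[-0.439,0.096,0],[0,0,0]],[[-0.439,0.096,0],[0,0,0]]]'
cat > lv.py <<'E'
from h import *
import sys
T=tool(); c=r.read_camera("wrist"); print(T[0].round(1),r.state()["qpos"].round(2))
d=r.trace("wrist","level")[0]; q=cv2.findNonZero(d["mask"].astype(np.uint8)).reshape(-1,2)
W=np.array([wray(p,c,T,107)[:2] for p in q],np.float32); m=cv2.minAreaRect(W); print(d["confidence"],d["rect"],m)
yaw=np.radians(m[2] if m[2]<45 else m[2]-90)
v=rectify(c,T,m[0],112,110,440,yaw)   # 4 px/mm, up=+x, left=+y
hsv=cv2.cvtColor(v,cv2.COLOR_BGR2HSV).astype(int)
for n,sl in (("a",(slice(None),slice(84,116))),("b",(slice(324,356),slice(None)))):
    k=hsv[sl]; g=((k[...,0]>25)&(k[...,0]<50)&(k[...,1]>110)&(k[...,2]>90)); f=g.mean(1 if n=="a" else 0)
    print(n,"green frac per 4px:", "".join(str(int(9*x)) for x in f[:440].reshape(110,4).mean(1)))
cv2.imwrite("pics/%s.png"%sys.argv[1],v)
E
python3 lv.py g
```

```text
time: 13.7
tool_pos: [444.2, 155.1, 175.1]
tool_rot: [0.644, 0.765, 0.001, -0.001]
wrist_force: [-0.7, 6.4, -1.3]
finger_gap: 0.365
finger_force: 40.0
time: 14.82
tool_pos: [444.5, 153.7, 350.6]
tool_rot: [0.645, 0.764, 0.001, 0.0]
wrist_force: [-0.7, 0.2, -0.2]
finger_gap: 1.0
finger_force: 0.0
time: 16.2
tool_pos: [613.2, -260.9, 350.0]
tool_rot: [0.644, 0.765, 0.001, -0.0]
wrist_force: [-0.1, -0.9, 0.8]
finger_gap: 1.003
finger_force: 0.0
[ 613.2 -260.9  350. ] [-0.1   0.58  0.71  1.35 -0.37  1.35  0.78]
0.67 [182.4, 73.7, 140.7, 136.7] ((606.1920776367188, -217.62081909179688), (88.74507904052734, 90.74310302734375), 18.85000991821289)
a green frac per 4px: 00000000000000002999999999999999999300000000000007998069999999999999999994000000000000000000000000000000000000
b green frac per 4px: 00000000000000000000000000000000000019999999999999999999269970000000000000189999999999999999960000000000000000
```

View pics/g.png

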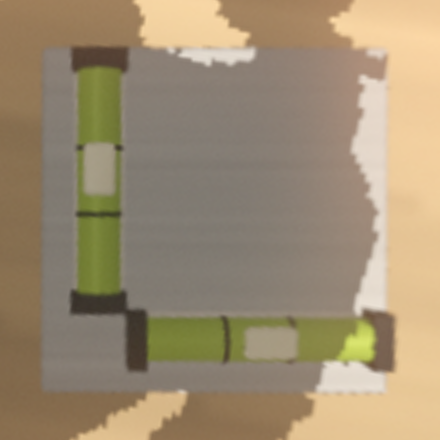

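The rectified level view shows bubble a at (99,169) between lines at 148 and 214, so +3 mm. Bubble b is at (270,343) between lines at 227 and 292, so −2.7 mm. About three quarters of the tilt is gone. I'll go back, regrasp and push about 9 mm more.

```bash
python3 -m handwheel '[[[0.439,-0.096,0],[0,0,0]],[[0.439,-0.096,0],[0,0,0]],[[0.439,-0.096,0],[0,0,0]],[[0.439,-0.096,0],[0,0,0]],[[0.439,-0.096,0],[0,0,0]],[[0.439,-0.096,0],[0,0,0]],[[0.439,-0.096,0],[0,0,0]],[[0.439,-0.096,0],[0,0,0]],[[0.439,-0.096,0],[0,0,0]],[[0.439,-0.096,0],[0,0,0]],[[0.439,-0.096,0],[0,0,0]]]'; python3 -m handwheel '[[[0,0,0.06],[0,0,0]],[[0,0,0.12],[0,0,0]],[[0,0,0.16],[0,0,0]],[[0,0,0.175],[0,0,0]],[[0,0,0.175],[0,0,0]],[[0,0,0.175],[0,0,0]]]'; python3 -m handwheel '[[[0,0,0],[0,0,0]],[[0,0,0],[0,0,0]],[[0,0,0],[0,0,0]],[[0,0,0],[0,0,0]],[[0,0,0],[0,0,0]],[[0,0,0],[0,0,0]],[[0,0,0],[0,0,0]]]' 255 40
```

```text
time: 17.68
tool_pos: [445.0, 152.2, 350.0]
tool_rot: [0.646, 0.763, -0.0, 0.0]
wrist_force: [0.4, 0.5, -0.5]
finger_gap: 0.998
finger_force: 0.0
time: 18.42
tool_pos: [445.4, 153.8, 176.5]
tool_rot: [0.645, 0.764, 0.001, 0.0]
wrist_force: [0.2, -0.4, 0.4]
finger_gap: 0.998
finger_force: 0.0
time: 19.3
tool_pos: [444.5, 153.9, 175.5]
tool_rot: [0.645, 0.764, 0.0, -0.0]
wrist_force: [-2.3, -0.1, 5.6]
finger_gap: 0.365
finger_force: 40.1
```

```bash
python3 -m handwheel '[[[-0.001,0,0],[0,0,0]],[[-0.003,0,0],[0,0,0]],[[-0.005,0,0],[0,0,0]],[[-0.007,0,0],[0,0,0]],[[-0.009,0,0],[0,0,0]],[[-0.009,0,0],[0,0,0]],[[-0.009,0,0],[0,0,0]]]'; python3 -m handwheel '[[[0,0,0],[0,0,0]],[[0,0,0],[0,0,0]],[[0,0,0],[0,0,0]],[[0,0,0],[0,0,0]],[[0,0,-0.04],[0,0,0]],[[0,0,-0.1],[0,0,0]],[[0,0,-0.16],[0,0,0]],[[0,0,-0.175],[0,0,0]],[[0,0,-0.175],[0,0,0]]]' 0; python3 -m handwheel '[[[-0.43,0.096,0],[0,0,0]],[[-0.43,0.096,0],[0,0,0]],[[-0.43,0.096,0],[0,0,0]],[[-0.43,0.096,0],[0,0,0]],[[-0.43,0.096,0],[0,0,0]],[[-0.43,0.096,0],[0,0,0]],[[-0.43,0.096,0],[0,0,0]],[[-0.43,0.096,0],[0,0,0]],[[-0.43,0.096,0],[0,0,0]],[[-0.43,0.096,0],[0,0,0]],[[-0.43,0.096,0],[0,0,0]]]'
python3 lv.py i
```

```text
time: 20.18
tool_pos: [445.8, 147.1, 175.5]
tool_rot: [0.644, 0.765, 0.001, -0.001]
wrist_force: [-1.9, 7.6, 2.9]
finger_gap: 0.369
finger_force: 39.5
time: 21.3
tool_pos: [446.1, 144.9, 350.5]
tool_rot: [0.645, 0.764, 0.001, 0.0]
wrist_force: [-0.3, 0.2, -0.6]
finger_gap: 0.998
finger_force: 0.0
time: 22.68
tool_pos: [613.3, -261.0, 350.0]
tool_rot: [0.644, 0.765, 0.0, -0.0]
wrist_force: [-0.9, -0.2, -0.5]
finger_gap: 0.998
finger_force: 0.0
[ 613.3 -261.   350. ] [-0.14  0.6   0.78  1.35 -0.42  1.36  0.81]
0.63 [185.4, 75.1, 139.2, 137.5] ((606.609130859375, -217.93482971191406), (89.6219711303711, 91.31636810302734), 18.794790267944336)
a green frac per 4px: 00000000000000001999999999999999999920000000000000599169999999999999999996000000000000000000000000000000000000
b green frac per 4px: 00000000000000000000000000000000000019999999999999999999369710000000000000599999999999999999860000000000000000
```

View pics/i.png

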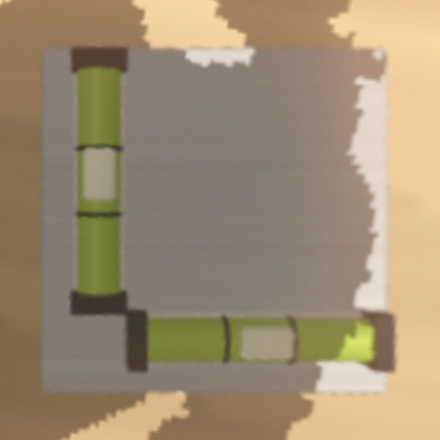

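Bubble a is at (99,174), so +1.8 mm, and b is at (267,343), so −1.9 mm. That is about 0.15 mm per mm of push, so roughly 12 mm more is needed.

```bash
python3 -m handwheel '[[[0.43,-0.096,0],[0,0,0]],[[0.43,-0.096,0],[0,0,0]],[[0.43,-0.096,0],[0,0,0]],[[0.43,-0.096,0],[0,0,0]],[[0.43,-0.096,0],[0,0,0]],[[0.43,-0.096,0],[0,0,0]],[[0.43,-0.096,0],[0,0,0]],[[0.43,-0.096,0],[0,0,0]],[[0.43,-0.096,0],[0,0,0]],[[0.43,-0.096,0],[0,0,0]],[[0.43,-0.096,0],[0,0,0]]]'; python3 -m handwheel '[[[0,0,0.06],[0,0,0]],[[0,0,0.12],[0,0,0]],[[0,0,0.16],[0,0,0]],[[0,0,0.174],[0,0,0]],[[0,0,0.174],[0,0,0]],[[0,0,0.174],[0,0,0]]]'; python3 -m handwheel '[[[0,0,0],[0,0,0]],[[0,0,0],[0,0,0]],[[0,0,0],[0,0,0]],[[0,0,0],[0,0,0]],[[0,0,0],[0,0,0]],[[0,0,0],[0,0,0]],[[0,0,0],[0,0,0]]]' 255 40
```

```text
time: 24.15
tool_pos: [446.4, 143.5, 350.0]
tool_rot: [0.646, 0.763, -0.0, 0.0]
wrist_force: [-0.1, -0.5, 0.5]
finger_gap: 1.003
finger_force: 0.0
time: 24.9
tool_pos: [446.9, 145.0, 177.6]
tool_rot: [0.645, 0.764, 0.001, 0.0]
wrist_force: [0.1, 0.9, 0.6]
finger_gap: 1.001
finger_force: 0.0
time: 25.78
tool_pos: [446.1, 145.0, 176.5]
tool_rot: [0.645, 0.764, 0.0, -0.0]
wrist_force: [-2.8, -0.7, 5.5]
finger_gap: 0.369
finger_force: 39.8
```

```bash
python3 -m handwheel '[[[-0.001,0,0],[0,0,0]],[[-0.003,0,0],[0,0,0]],[[-0.005,0,0],[0,0,0]],[[-0.007,0,0],[0,0,0]],[[-0.009,0,0],[0,0,0]],[[-0.011,0,0],[0,0,0]],[[-0.0125,0,0],[0,0,0]],[[-0.0125,0,0],[0,0,0]],[[-0.0125,0,0],[0,0,0]]]'
```

```text
time: 26.9
tool_pos: [447.9, 135.2, 176.5]
tool_rot: [0.644, 0.765, 0.001, -0.001]
wrist_force: [-1.8, 10.4, 2.6]
finger_gap: 0.365
finger_force: 39.5
```

```bash
python3 -m handwheel '[[[0,0,0],[0,0,0]],[[0,0,0],[0,0,0]],[[0,0,0],[0,0,0]],[[0,0,0],[0,0,0]],[[0,0,-0.04],[0,0,0]],[[0,0,-0.1],[0,0,0]],[[0,0,-0.16],[0,0,0]],[[0,0,-0.174],[0,0,0]],[[0,0,-0.174],[0,0,0]]]' 0; python3 -m handwheel '[[[-0.418,0.096,0],[0,0,0]],[[-0.418,0.096,0],[0,0,0]],[[-0.418,0.096,0],[0,0,0]],[[-0.418,0.096,0],[0,0,0]],[[-0.418,0.096,0],[0,0,0]],[[-0.418,0.096,0],[0,0,0]],[[-0.418,0.096,0],[0,0,0]],[[-0.418,0.096,0],[0,0,0]],[[-0.418,0.096,0],[0,0,0]],[[-0.418,0.096,0],[0,0,0]],[[-0.418,0.096,0],[0,0,0]]]'
cat >> lv.py <<'E'
S=hsv[...,1]; Vv=hsv[...,2]; bgr=v.astype(int)
for n in "ab":
    if n=="a": st=hsv[60:300,92:108]; p=st[...,1].mean(1); dk=st[...,2].mean(1); o=60
    else: st=hsv[334:352,145:365]; p=st[...,1].mean(0); dk=st[...,2].mean(0); o=145
    lo=p<(p.min()+np.median(p))/2; i=np.where(lo)[0]; print(n,"bubble px",i.min()+o,i.max()+o,"mid",(i.min()+i.max())/2+o)
# line positions at the vial's edges (dark dips)
for n,st,o in (("a",np.r_["1",hsv[60:290,78:84,2],hsv[60:290,116:121,2]].mean(1),60),("b",hsv[354:359,150:340,2].mean(0),150)):
    from scipy.signal import find_peaks
    pk,pr=find_peaks(-st,prominence=8); print(n,"lines",(pk+o).tolist(),pr["prominences"].round().tolist())
E
python3 lv.py j
```

```text
time: 28.02
tool_pos: [448.1, 132.6, 350.4]
tool_rot: [0.645, 0.764, 0.001, -0.0]
wrist_force: [-0.0, 0.8, -0.6]
finger_gap: 0.998
finger_force: 0.0
time: 29.4
tool_pos: [613.3, -261.7, 350.0]
tool_rot: [0.644, 0.765, 0.0, -0.0]
wrist_force: [0.3, -0.3, -0.2]
finger_gap: 1.002
finger_force: 0.0
[ 613.3 -261.7  350. ] [-0.18  0.62  0.85  1.35 -0.46  1.37  0.84]
0.58 [185.3, 77.0, 139.4, 137.0] ((607.1827392578125, -219.45872497558594), (89.16665649414062, 91.10657501220703), 18.676237106323242)
a green frac per 4px: 00000000000000001899999999999999999924200000000000018069999999999999999996000000000000000000000000000000000000
b green frac per 4px: 00000000000000000000000000000000000029999999999999999998274000000000000000699999999999999999840000000000000000
a bubble px 153 299 mid 226.0
b bubble px 235 288 mid 261.5
a lines [148, 214] [59.0, 53.0]
b lines [226, 293] [38.0, 58.0]
```

View pics/j.png

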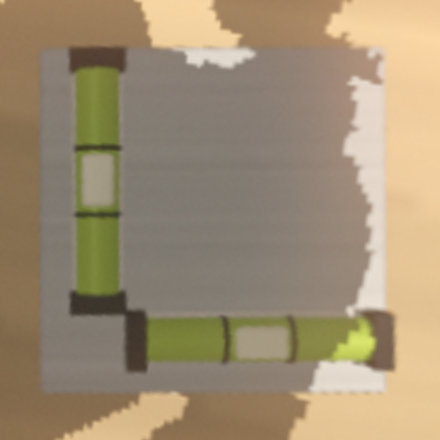

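Both bubbles now stand clear between their lines: a mid 180 px vs 181 (+0.2 mm), b mid 261.5 px vs 259.5 (−0.5 mm). The level has moved only about 2 mm, the wedge is released and the arm is clear, so I'm handing in.

```bash
python3 -c "
from workcell import r
print(r.sign_off())"
```

```text
the job is handed in; nothing more can be done
None
```

The wedge is under the short foot and released, both bubbles read within about 0.5 mm of centre in the last wrist view, and the job is handed in at about 30 s with no verdict returned.

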